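# Fasten the draw latch of a tool case on the hall console

## Robot

A 6-joint arm with a two-finger parallel gripper is mounted at the origin on the work surface. World frame = base frame: x ahead of the robot, y to its left, z up, the work surface at z = 0. Lengths are in mm, angles in rad, forces in N, time in s.
With the tool pointing down it reaches from about 275 to 825 mm from the base axis. Payload 4.9 kg.
Tool frame: the origin (TCP) lies at the very end of the fingers, on their centre line; the grasp point (between the pads) lies 19 mm behind it; z points along the fingers, y is the line along which they close (so a half turn about z gives the same grasp; the last joint's range is limited). The gripper opens to 85 mm and grips with 20 to 120 N. Pads are 22 mm wide; open, the fingers measure 114 mm over their backs; the gripper's body (76 mm by 85 mm) begins 54 mm behind the grasp point. The pads swing forward as they close: fully open they stand 13 mm farther back than shut.
Start: joints at [-1.413, 0.326, -0.193, 1.052, 0, 1.437], TCP at [158.234, -526.764, 231.281] pointing down, gripper open.
Joint ranges: [-2.65, 2.65], [-0.97, 1.79], [-1.3, 1.35], [-1.93, 2.1], [-1.47, 1.37], [-3.14, 3.14]. Speed limits (rad/s): [2.57, 2.57, 3.14, 3.14, 3.14, 3.14].

## Interface

Orientations are given as [roll, pitch, yaw] about the fixed x, y, z axes, in that order (R = Rz(yaw) Ry(pitch) Rx(roll)).
In Python, from bench import bot, solve_ik, imaging gives the robot as it stands. Calls block until the motion is done:
- bot.move_ptp(position, orientation): joint-space move of the TCP to a pose.
- bot.movel(position, rot=None, max_speed=150, threshold=None): straight line of the TCP; rot=None keeps the orientation; max_speed is the mean speed in mm/s. With threshold (N) it stops when the force on the tool has changed by that much, and returns True; else False.
- bot.move_j(angles): joint-space move.
- bot.grip(opening, effort=None): opening from 0.0 (shut) to 1.0 (fully open); effort is the grip in N (None keeps the last); returns when the fingers have stopped.
- bot.dwell(seconds).
- solve_ik(position, orientation): joint angles nearest the present ones, or None.
- bot.get_state(): the state.
- imaging.capture(name): name is "side" or "top"; returns the picture (384x512x3 uint8, blue, green, red); there is no depth.
- imaging.camera_model(name): a dict with "K" (3x3 intrinsics, pixels), "position" and "rotation" of the camera in the world. Camera axes: x right, y up, looking along -z (the intrinsics and any distortion apply to the point x, -y, -z); pixel columns grow to the right and rows downward; lengths in mm; the calibration is good to about 2 mm. A picture is of the moment at which its call begins. camera_model takes no time and is no camera call.
A pose or a line that the arm cannot do raises bot.IKError and nothing moves.
- bot.sign_off(): hands the job in; it is judged then, once.
The state is a dict: "t": time; "qpos": joint angles; "joint_velocities": joint speeds; "effort": joint torques, N m; "tcp_pos": TCP position; "orientation": TCP orientation; "contact_force": force on the tool from outside, world axes, zero at the start; "wrist_torque": the same for the moment, N m; "opening": opening from 0.0 (shut) to 1.0 (fully open); "gripper_force": force on a finger pad.
Only numpy, scipy, OpenCV 4.12 (cv2) and the standard library are available. Lean on these libraries where they do the work, as an engineer would, in place of code of your own. Each camera call takes 0.05 s, during which the arm holds its last target. There are 200 camera calls.

## Task

The upright aluminium tool case on the hall console is closed but not fastened: hook the loop of its draw latch behind the keeper's lip, then swing the lever back over centre and down, and press it firmly home with the fingers for a moment (10 to 20 newtons) so that the latch stays shut and pulls the case tight. Never put more than 25 newtons on the lever's handle or the keeper, and leave the other things on the console where they are.

Things in the scene. Friction and masses are not known exactly. Their poses are not given: they have to be found in the camera images.
- case: Aluminium tool case, 145 x 240 mm, top 140 mm up, upright and fixed in a wooden cradle. Origin: centre of the cradle's underside, on the console; z up. Its x axis (yaw within 0.5 rad, roughly away from the robot) runs from the fixed half with the lever (x -74 to 0 mm) to the hinged half with the keeper (2 to 70 mm); y along the seam. The latch lies on the top at y = 0, nothing else does.
- lever_pivot (a point): Axis of the steel latch lever (along the case's y), 14 mm above the case's top, 22 mm to the -x side of the seam; fixed to the case. The loop hangs on the lever's cross pin, 16 mm from this axis, 0.31 rad (18 degrees) below the handle's direction when shut, turning with the lever.
- lever (a joint): Lever angle, 0 to 2.6 rad. 0: shut, handle pointing to the case's -x, 0.05 rad above level; grows as it is lifted over towards the keeper (1.5: upright). Slightly stiff: stays where left. With the loop hooked, pushing it shut takes about 6 N at the handle's end against the gasket; it passes over centre near 0.25 and then pulls itself to 0, a firm stop.
- handle_push (a point): Middle of the outer part of the lever's handle, 45 mm from the pivot. The handle is a steel plate 24 mm wide, 3 mm thick, from 14 to 54 mm from the pivot, with a 7 mm round bead at its end (55 mm). Push the face that looks to the case's +x when upright, upwards when shut; shut, it lies about 16 mm above the case's top.
- loop_bar (a point): Middle of the loop's cross bar (5 mm thick, along y), which is to lie behind the keeper. The loop is a steel wire frame, side wires at y = +-17 mm, 52 mm long from the lever's cross pin to this bar. It swings freely about y and falls by its own weight; at first it lies on top of the keeper, not hooked. Let go beyond the lip, it drops onto the shelf; drawn back while too high, it catches on the lip's edge.
- loop_grip (a point): Centre of the loop's T-grip: a steel pin 8 mm thick, 30 mm long along y, 18 mm beyond the cross bar (away from the lever) on a tongue 10 mm wide. Can be taken from above by its two ends (fingers closing along y) or across it. Leading it takes the lever along: lift it about 8 mm, lead it towards +x, down past the lip, then back. It reaches 85 mm from the lever's axis at most.
- keeper: Dark steel keeper on the hinged half, 20 mm wide along y: a post 8 mm thick and 21 mm high, a lip at its top overhanging 5 mm towards +x, and a low shelf under the lip. Origin on the hinge line, 120 mm below the case's top; axes as the case's, tilting with the hinged half.
- keeper_seat (a point): Where the centre of the loop's bar belongs: 14 mm above the case's top, 2.5 mm to +x of the post's face, between the shelf (top 3.5 mm lower) and the lip (underside 3.5 mm and top 7.5 mm higher, free edge 2.5 mm to +x). The bar must come down at least 5 mm to +x of this point, past the lip's edge, then go back to -x under it.
- lid (a joint): Angle of the hinged half about its hinge at the bottom, rad. Unfastened, its springy gasket keeps it ajar at 0.038 (5 mm at the keeper); with the latch shut it is pulled to about 0.007. Gasket stiffness at the keeper about 8 N/mm.
- remote: Bystander, to be left alone: chrome garage remote 62 x 36 x 13 mm. Origin at the centre of its underside.
- saucer: Bystander, to be left alone: terracotta saucer, 116 mm across, 18 mm high. Origin at the centre of its underside.
- carabiner: Bystander, to be left alone: black steel carabiner 80 x 48 x 9 mm. Origin at the centre of its underside.
- comb: Bystander, to be left alone: horn comb 150 x 30 x 5 mm. Origin at the centre of its underside.
- padlock: Bystander, to be left alone: brass padlock 42 x 45 x 18 mm with a steel shackle. Origin at the centre of its underside.
- polish_tin: Bystander, to be left alone: round aluminium tin, 76 mm across, 26 mm high. Origin at the centre of its underside.
- glasses_case: Bystander, to be left alone: dark wooden spectacle case 150 x 60 x 38 mm. Origin at the centre of its underside.

How it is judged (in metres and radians):
On the way, in this order (a step that is already met when the one before it is completed fails the run):
1. the loop's bar lies behind the keeper's lip, with the lever still up (x of loop_bar in the frame of keeper_seat between -0.004 and 0.016 m and z of loop_bar in the frame of keeper_seat between -0.008 and 0.004 m and value of joint lever above 0.8 rad), for 0.2 s.
2. the lever is shut over centre and pressed home with 8 to 25 N of finger force, held 0.2 s (value of joint lever below 0.06 rad and value of joint lid below 0.012 rad and contact force between the fingers and handle above 8 N), for 0.2 s.
At the end, for the whole second after the job is handed in: the lever lies shut (within 0.06 rad of its stop) and still, the loop's bar sits behind the keeper (4 to 6 mm about its seat), and the hinged half is pulled tight (below 0.012 rad) (value of joint lever below 0.06 rad and value of joint lid below 0.012 rad and x of loop_bar in the frame of keeper_seat between -0.004 and 0.006 m and z of loop_bar in the frame of keeper_seat between -0.006 and 0.004 m and velocity of joint lever between -0.05 and 0.05 rad/s); the robot touches nothing.
It fails at once if more than 25 N of finger force on the lever's handle (contact force between the fingers and handle above 25 N).
It fails at once if more than 25 N of finger force on the keeper (contact force between the fingers and keeper above 25 N).
It fails at once if a bystander moved more than 20 mm (distance of any of remote, saucer, carabiner, comb, padlock, polish_tin, glasses_case from where it was at the start of the episode above 0.02 m).
It also fails if it takes over 53 s, if anything falls off the work surface, if the arm or the gripper's body presses on something with over 40 N, if the wrist force passes 120 N, or if a joint passes its speed limit or range.

## Working session

There is one attempt and no reset: what is moved stays moved. The work goes in short steps, each a Python script; the robot and the scene stay as the last script left them, time stands still between calls to the robot, and variables do not carry over. Pictures are saved under pics/ and viewed, at most 10 in all, crops included, and the job is handed in when it is done.

```bash
mkdir -p pics; ls
python3 - <<'E'
from bench import bot, imaging
import cv2, numpy as np
for n in("top","side"):
    im=imaging.capture(n); cv2.imwrite(f"pics/{n}0.png",im)
    m=imaging.camera_model(n); print(n,{k:np.round(v,3).tolist() if not isinstance(v,str) else v for k,v in m.items()})
a=cv2.imread("pics/top0.png");b=cv2.imread("pics/side0.png")
print(bot.get_state()["t"])
E
```

```text
pics
top {'K': [[433.567, 0.0, 251.002], [0.0, 433.567, 196.843], [0.0, 0.0, 1.0]], 'position': [332.578, -36.864, 1380.935], 'rotation': [0.144, 0.005, -1.596]}
side {'K': [[476.235, 0.0, 251.403], [0.0, 476.235, 179.741], [0.0, 0.0, 1.0]], 'position': [281.803, -990.83, 1324.004], 'rotation': [0.69, -0.006, -0.234]}
0.1
```

View pics/top0.png

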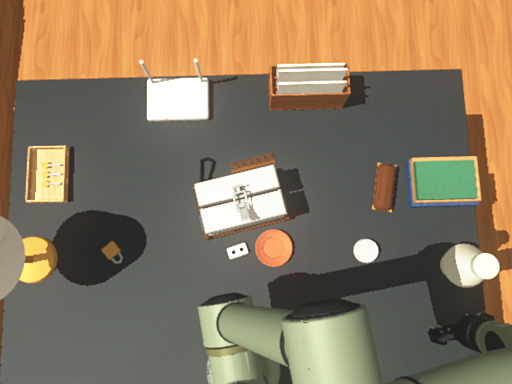

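View pics/side0.png

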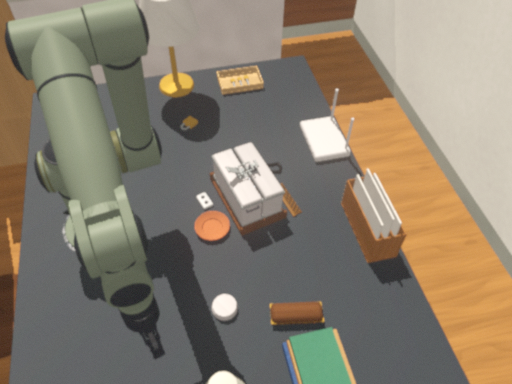

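The top view shows the case around (241,200), with the latch near (241,197). In the side view the latch is near (246,172). The arm is clear of both. Next I'll enlarge the latch in both views.

Run:
```python
import cv2, numpy as np
a=cv2.imread("pics/top0.png")[155:245,185:300]; b=cv2.imread("pics/side0.png")[135:235,200:300]
def g(im,x0,y0,f):
    o=cv2.resize(im,None,fx=f,fy=f,interpolation=cv2.INTER_CUBIC)
    for i in range(0,im.shape[1],10): cv2.putText(o,str(x0+i),(i*f,8),0,.3,(0,0,255)); cv2.line(o,(i*f,10),(i*f,14),(0,0,255))
    for i in range(0,im.shape[0],10): cv2.putText(o,str(y0+i),(0,i*f+4),0,.3,(0,0,255))
    return o
cv2.imwrite("pics/topc.png",g(a,185,155,6)); cv2.imwrite("pics/sidec.png",g(b,200,135,6))
```

```text
(no output)
```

View pics/topc.png

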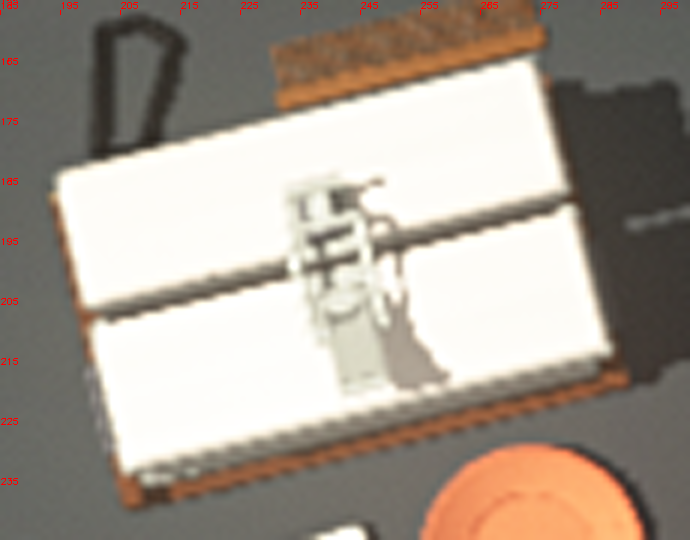

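View pics/sidec.png

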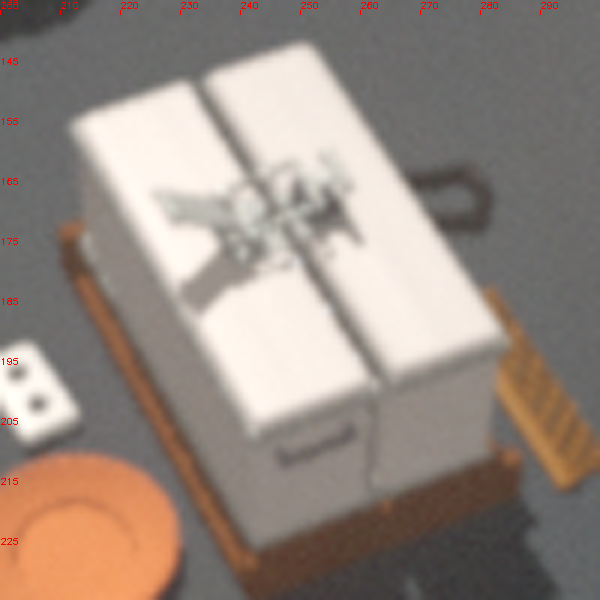

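The crops show the case corners clearly. The lever handle lies towards the robot, with its end at about top (245,220) and side (226.5,167.5). The loop end and T-grip are at about top (238,186) and side (255,163). I'll fit the case pose to the corners and check the latch points against it.

```bash
cat > h.py <<'E'
import numpy as np, cv2
from scipy.spatial.transform import Rotation as R
from scipy.optimize import least_squares
from bench import bot, solve_ik, imaging
def proj(n,P):
    m=imaging.camera_model(n); r=m["rotation"]
    Rm=np.array(r) if np.shape(r)==(3,3) else R.from_euler("xyz",r).as_matrix()
    c=(np.atleast_2d(P)-m["position"])@Rm*[1,-1,-1]
    p=c@np.array(m["K"]).T; return p[:,:2]/p[:,2:]
def tri(pt,ps):
    s=least_squares(lambda X:np.r_[(proj("top",X)-pt).ravel(),(proj("side",X)-ps).ravel()],[450,0,150]); return s.x,s.fun
def c2w(p,v): # case -> world
    return np.array([p[0],p[1],0])+np.atleast_2d(v)@R.from_euler("z",p[2]).as_matrix().T
def w2c(p,v): return (np.atleast_2d(v)-[p[0],p[1],0])@R.from_euler("z",p[2]).as_matrix()
E
python3 - <<'E'
from h import *
L=np.array([[-74,120,140],[-74,-120,140],[0,120,140],[0,-120,140],[74.5,120,138.5],[74.5,-120,138.5]],float)
T=np.array([[205.8,233.3],[287,213.3],[200.3,208],[281.2,189.2],[194.7,184.7],[274.5,165]])
S=np.array([[212,155.8],[242,207.5],[np.nan]*2,[261.6,199.2],[251.7,142],[284.2,191.7]])
def f(p):
    W=c2w(p,L); return np.nan_to_num(np.c_[proj("top",W)-T,proj("side",W)-S])
for w in ([1,1],[1,0],[0,1]):
    s=least_squares(lambda p:(f(p)*np.repeat(w,2)).ravel(),[450,0,0.2],loss="soft_l1"); print(w,s.x.round(3)); print(f(s.x).round(1).tolist())
    if w==[1,1]:
        p=s.x; np.save("pose",p)
for n,a,b in (("handle end",[245,220],[226.5,167.5]),("grip",[238.3,185.8],[255,163])):
    X,e=tri(a,b); print(n,X.round(1),w2c(p,X).round(1),e.round(1))
for n,v in (("piv",[-22,0,154]),("keep",[18.7,0,161])): print(n,proj("top",c2w(p,v)).round(1),proj("side",c2w(p,v)).round(1))
E
```

```text
[1, 1] [ 5.0747e+02 -6.1360e+00  2.1100e-01]
[[0.4, 0.0, -0.5, -1.1], [0.6, 0.4, -0.7, -0.8], [0.3, 0.3, 0.0, 0.0], [0.1, -0.2, 1.2, -0.6], [0.3, -1.0, -0.4, -0.4], [0.6, -0.3, -0.3, -0.8]]
[1, 0] [ 5.07206e+02 -5.00700e+00  2.14000e-01]
[[0.1, 0.2, -0.7, -1.2], [0.3, 0.4, -0.8, -1.0], [-0.1, 0.5, 0.0, 0.0], [-0.3, -0.2, 1.1, -0.9], [-0.1, -0.8, -0.7, -0.7], [0.1, -0.3, -0.5, -1.1]]
[0, 1] [ 5.07667e+02 -9.23200e+00  2.09000e-01]
[[1.4, -0.1, -0.2, -0.5], [1.7, 0.4, -0.5, 0.0], [1.3, 0.1, 0.0, 0.0], [1.2, -0.2, 1.4, 0.2], [1.4, -1.2, -0.1, 0.2], [1.7, -0.3, -0.1, 0.0]]
handle end [440.5 -17.  192.6] [[-67.8   3.4 192.6]] [-0.  0.  0. -0.]
grip [5.388e+02 2.000e-01 1.706e+02] [[ 32.   -0.4 170.6]] [-0.   0.4  0.5 -0.1]
piv [[242.7 205.4]] [[240.3 171.5]]
keep [[239.3 191.3]] [[251.7 166.1]]
```

The measurements agree. The handle-end radius is about 59 mm, which puts the lever near 0.65 rad. The loop model with the bar on the lip predicts the grip at case x 33, z 166, and I measured 32 and 170. Next I'll take the T-grip by its ends.

```bash
cat >> h.py <<'E'
P=np.array([507.4,-6.2,0.212])
def W(x,z,y=0): return c2w(P,[x,y,z])[0].tolist()
O=[np.pi,0,P[2]]
def st(s=""):
    d=bot.get_state(); print(s,round(d["t"],2),"case",w2c(P,d["tcp_pos"]).round(1)[0],"F",np.round(R.from_euler("z",-P[2]).apply(d["contact_force"]),1),"open",round(d["opening"],3),"gf",np.round(d["gripper_force"],1))
def snap(n):
    t=imaging.capture("top");s=imaging.capture("side")
    a=proj("top",W(5,160))[0].astype(int);b=proj("side",W(5,160))[0].astype(int)
    f=lambda im,c:cv2.resize(im[c[1]-30:c[1]+30,c[0]-33:c[0]+33],None,fx=6,fy=6,interpolation=cv2.INTER_CUBIC)
    print("crop origins",a-[33,30],b-[33,30]); cv2.imwrite(f"pics/{n}.png",np.hstack([f(t,a),f(s,b)]))
E
python3 - <<'E'
from h import *
q=solve_ik(W(33,250),O); q2=solve_ik(W(33,250),[np.pi,0,P[2]-np.pi]); print(q,q2)
bot.grip(0.62,20)
bot.move_ptp(W(33,240),O); st("above")
print(bot.movel(W(33,159),max_speed=80,threshold=6)); st("down")
bot.grip(0.0,20); st("gripped")
print(bot.movel(W(33,169),max_speed=40)); st("lift"); snap("lift")
E
```

```text
[-0.13542999  0.29522678 -0.1873833   1.08818624  0.          2.79416267] [-0.13542999  0.29522678 -0.1873833   1.08818624  0.         -0.34742999]
above 2.84 case [ 32.8  -0.8 240. ] F [-0.2  0.4 -0.4] open 0.622 gf 0.0
False
down 4.0 case [ 3.340e+01 -1.000e-01  1.596e+02] F [ 0.  -0.4  0.4] open 0.619 gf 0.0
gripped 4.33 case [ 33.9   4.1 160.1] F [ 0.5 11.8  6.9] open 0.337 gf 19.9
False
lift 4.72 case [ 32.4   4.1 168.7] F [ 0.7 10.6 -0.5] open 0.339 gf 19.9
crop origins [207 166] [214 137]
```

View pics/lift.png

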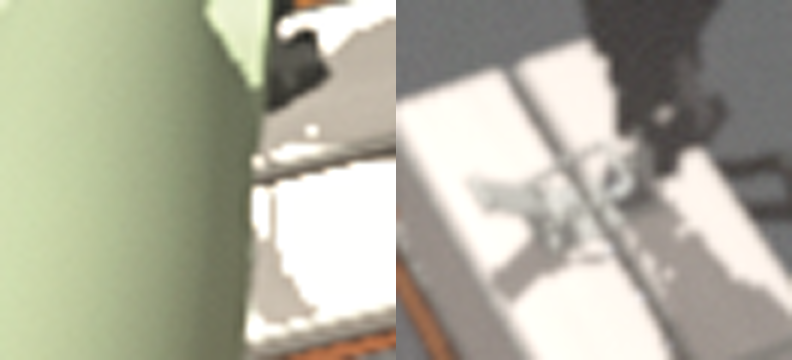

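It's gripped: the opening is 28.6 mm, close to the 30 mm pin, and the side view shows the fingers on the T-grip at about (650,140) in the combined picture. The loop pulled the tool about 4 mm to +y, so I'll follow that and then lead it over the lip.

Run:
```python
from h import *
bot.movel(W(33,171,5),max_speed=30); st("y5")
bot.movel(W(47,171,5),max_speed=40); st("out")
print(bot.movel(W(47,145,5),max_speed=40,threshold=8)); st("down")
snap("down")
```

```text
y5 5.16 case [ 32.3   5.  170.8] F [-3.6  0.2 -1.2] open 0.339 gf 20.0
out 5.66 case [ 47.3   5.  171.1] F [-1.6  1.6  0.1] open 0.332 gf 20.2
False
down 6.46 case [ 47.   5. 145.] F [-1.8  0.4  1.8] open 0.335 gf 20.3
crop origins [207 166] [214 137]
```

View pics/down.png

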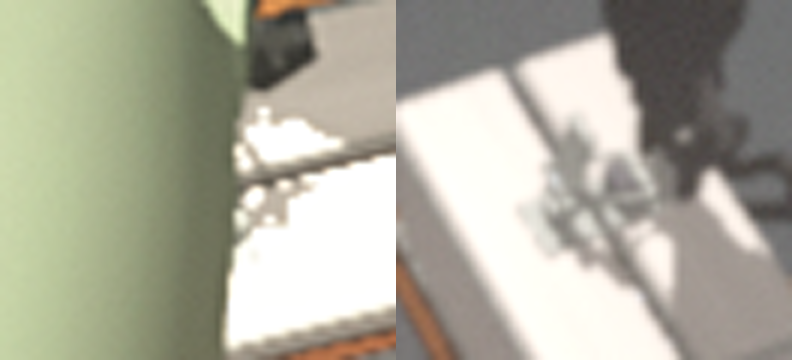

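The lever is now upright and the loop is beyond the keeper with little force on it. I'll lower a little further and draw back until it meets the post.

Run:
```python
from h import *
print(bot.movel(W(47,142.5,5),max_speed=20,threshold=6)); st("low")
z=w2c(P,bot.get_state()["tcp_pos"])[0][2]
print(bot.movel(W(33,z,5),max_speed=15,threshold=5)); st("back")
```

```text
False
low 6.83 case [ 47.3   5.  142.5] F [-0.5  1.2  1.8] open 0.334 gf 20.3
True
back 7.27 case [ 44.7   5.1 142.6] F [0.4 0.3 0.4] open 0.333 gf 20.3
```

Run:
```python
from h import *
for x in (42,40,38,36.5,35):
    r=bot.movel(W(x,142.5,5),max_speed=15,threshold=10); st(f"back {r}")
    if r: break
snap("back")
```

```text
back False 7.62 case [ 42.    5.  142.5] F [1.5 0.  0.7] open 0.34 gf 20.2
back False 7.91 case [ 39.7   5.  142.4] F [1.4 0.7 0.2] open 0.34 gf 20.2
back False 8.19 case [ 39.1   5.  142.8] F [ 4.9  1.  -1.5] open 0.339 gf 20.2
back False 8.44 case [ 38.7   5.  143.1] F [ 7.5  1.6 -1.7] open 0.339 gf 20.1
back False 8.69 case [ 38.3   4.9 143.4] F [10.7  0.9 -2.5] open 0.335 gf 20.0
crop origins [207 166] [214 137]
```

View pics/back.png

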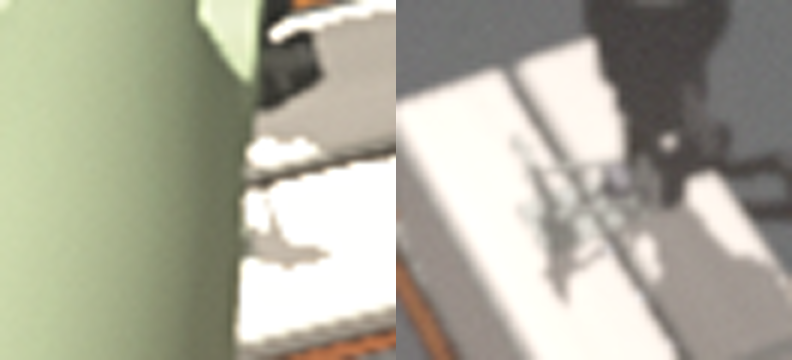

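It meets something firm at tool x of about 39.5. A gentle lift will show whether the bar is under the lip, because then it should be blocked after 2–3 mm.

Run:
```python
from h import *
bot.movel(W(39.5,142.5,5),max_speed=15); st("slack")
for z in (144,145.5,147,148.5,150):
    r=bot.movel(W(39.5,z,5),max_speed=15,threshold=10); st(f"up {r}")
    if abs(bot.get_state()["contact_force"][2])>6: break
bot.movel(W(39.5,142.5,5),max_speed=20); st("down again")
```

```text
slack 9.24 case [ 39.2   5.  142.6] F [ 1.5 -0.6  2.9] open 0.343 gf 20.4
up False 9.49 case [ 39.5   5.  144. ] F [ 3.2 -0.2  0.7] open 0.334 gf 20.2
up False 9.74 case [ 39.7   5.  145.5] F [ 3.1  0.7 -1.4] open 0.336 gf 20.2
up False 9.99 case [ 39.    5.  146.3] F [ 3.4 -0.2 -8.2] open 0.343 gf 21.0
down again 10.37 case [ 39.2   5.  142.7] F [ 1.6 -0.7 -0.5] open 0.342 gf 21.5
```

The lift is blocked after about 3 mm, so the bar is under the lip. I'll release, retreat and check.

Run:
```python
from h import *
bot.movel(W(40.5,143,5),max_speed=20)
bot.grip(0.62,20); bot.dwell(0.2); st("open")
bot.movel(W(40.5,235,5),max_speed=100); st("up")
bot.move_ptp(W(150,260,5),O); bot.grip(0.0,20); snap("rel"); st("away")
```

```text
open 11.18 case [ 40.6   5.  143. ] F [ 0.3 -0.2 -0.2] open 0.618 gf 0.0
up 12.24 case [ 40.1   5.1 234.3] F [ 0.3  0.4 -1.1] open 0.617 gf 0.0
crop origins [207 166] [214 137]
away 13.42 case [149.9   5.  260.1] F [-0.5  0.1  0.3] open 0.0 gf 0.0
```

View pics/rel.png

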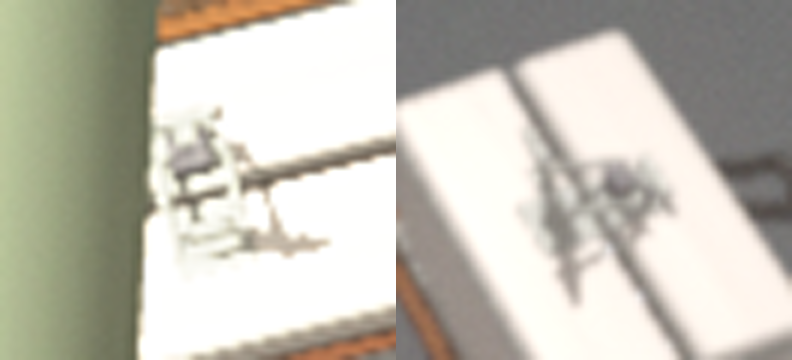

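The keeper's lip (dark, at about (190,152)) now sits inside the loop, with the bar and T-grip beyond it. The lever is near upright. I'll feel for the handle with the closed fingers and swing it down.

```bash
cat >> h.py <<'E'
Y=5
def F(): return R.from_euler("z",-P[2]).apply(bot.get_state()["contact_force"])
def tcp(q,r=44,n=1.5):
    th=q+.05; return -22-r*np.cos(th)+n*np.sin(th)+11, 154+r*np.sin(th)+n*np.cos(th)
E
python3 - <<'E'
from h import *
X,e=tri([242.8,206],[235.5,159.5]); print("handle end?",w2c(P,X).round(1),e.round(1))
bot.movel(W(15,240,Y),max_speed=150)
bot.movel(W(15,196,Y),max_speed=100,threshold=6); st("start")
print(bot.movel(W(-30,196,Y),max_speed=35,threshold=2.5)); st("touch")
E
```

```text
handle end? [[-33.9   1.1 217.6]] [-0.   0.9  1.  -0.2]
start 15.07 case [ 15.3   5.  196.1] F [-0.4 -0.3 -0.4] open -0.0 gf 0.0
True
touch 16.08 case [-23.7   5.  196.1] F [0.7 0.3 1.1] open 0.002 gf 0.5
```

The touch at x = −23.7 matches the model at q = 1.2 exactly. Now I'll swing the lever down along the arc.

Run:
```python
from h import *
for q in np.arange(1.1,0.29,-0.1):
    x,z=tcp(q); r=bot.movel(W(x,z,Y),max_speed=30,threshold=14)
    st(f"q{q:.1f} cmd {x:.1f} {z:.1f} {r}")
    if r or np.linalg.norm(F())>17: print("STOP");break
```

```text
q1.1 cmd -27.6 194.8 False 16.37 case [-27.4   4.9 194.8] F [3.7 0.1 0.2] open -0.003 gf 1.2
q1.0 cmd -31.6 192.9 False 16.67 case [-31.7   4.9 192.8] F [ 3.5  0.2 -0. ] open -0.001 gf 1.2
q0.9 cmd -35.4 190.7 False 16.97 case [-35.7   5.  190.5] F [ 3.  -0.4 -0.4] open -0.002 gf 1.2
q0.8 cmd -38.9 188.0 False 17.27 case [-39.4   5.  187.8] F [ 2.5 -0.1  0.5] open 0.002 gf 1.1
q0.7 cmd -42.2 185.1 False 17.57 case [-42.6   5.  184.8] F [ 2.1 -1.4  0.3] open 0.001 gf 1.0
q0.6 cmd -45.1 181.8 False 17.87 case [-45.7   5.  181.5] F [ 1.4 -0.8  0.7] open -0.001 gf 0.7
q0.5 cmd -47.7 178.3 False 18.17 case [-48.4   5.2 177.8] F [ 0.6 -1.4 -0.9] open -0.006 gf 0.3
q0.4 cmd -50.0 174.5 False 18.47 case [-50.7   5.3 174. ] F [-0.1  1.2 -0.6] open 0.001 gf 0.0
q0.3 cmd -51.8 170.5 False 18.77 case [-52.3   5.2 170.1] F [ 0.2  0.2 -0.3] open -0.001 gf 0.0
```

The force fell smoothly to zero where the gasket load should have appeared. I'll look before pressing.

Run:
```python
from h import *
snap("swing")
```

```text
crop origins [207 166] [214 137]
```

View pics/swing.png

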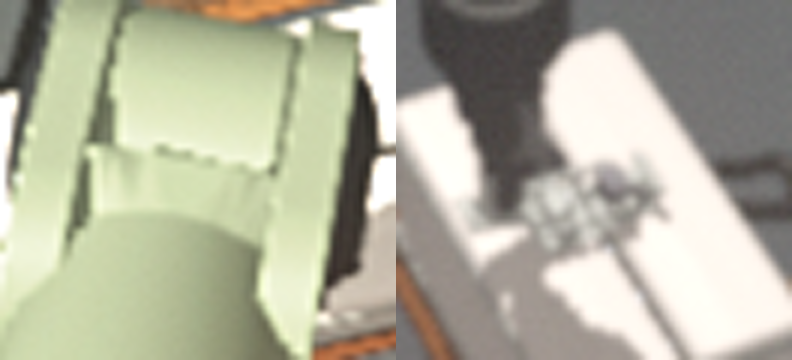

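The handle lies under the finger, with its end at about (480,215). The loop is still round the keeper and the seam is narrower. I'll go on down in small steps and press to about 14 N.

Run:
```python
from h import *
b=F(); print("base",b.round(1))
for q in np.arange(0.25,-0.01,-0.05):
    x,z=tcp(q); r=bot.movel(W(x,z,Y),max_speed=20,threshold=12); st(f"q{q:.2f} cmd {z:.1f} {r}")
    if r or F()[2]-b[2]>9: break
for i in range(16):
    if F()[2]-b[2]>13: break
    z-=0.5; bot.movel(W(x,z,Y),max_speed=20); st(f"press {z:.1f}")
for i in range(4): bot.dwell(0.2); st("hold")
```

```text
base [-0.6  0.4  0.1]
q0.25 cmd 168.4 False 19.12 case [-52.8   5.1 168.3] F [0.2 0.4 0.3] open -0.003 gf 0.0
q0.20 cmd 166.3 False 19.38 case [-53.5   5.1 166.2] F [-0.2  0.2  0.2] open 0.003 gf 0.0
q0.15 cmd 164.2 False 19.64 case [-54.    5.  164.1] F [-0.9  0.5  0.1] open -0.0 gf 0.0
q0.10 cmd 162.1 False 19.9 case [-54.4   5.  161.9] F [ 0.3  0.5 -0.2] open 0.002 gf 0.0
q0.05 cmd 159.9 False 20.16 case [-54.8   5.  159.7] F [-0.1 -0.4 -0.8] open 0.002 gf 0.0
q0.00 cmd 157.7 False 20.42 case [-54.6   4.9 157.8] F [-0.3  0.1  0.4] open 0.002 gf 0.3
press 157.2 20.67 case [-54.6   4.9 157.6] F [-0.6  0.1  5.2] open 0.002 gf 2.5
press 156.7 20.92 case [-54.6   4.9 157.5] F [-1.6 -0.  10.1] open -0.0 gf 4.6
press 156.2 21.17 case [-54.6   4.8 157.4] F [-2.1  1.3 13.3] open 0.0 gf 6.5
hold 21.37 case [-54.6   4.8 157.4] F [-3.1  1.1 12.7] open -0.003 gf 6.5
hold 21.57 case [-54.6   4.9 157.4] F [-3.3  1.  13.4] open -0.001 gf 6.5
hold 21.77 case [-54.6   4.8 157.4] F [-2.7  0.9 13.8] open 0.002 gf 6.5
hold 21.97 case [-54.6   4.8 157.4] F [-2.4  1.6 13.3] open -0.0 gf 6.5
```

The stop is firm at the q = 0 height, with about 13 N held for 0.8 s. The lever got there ahead of the finger, which only happens with the loop hooked. I'll retreat and take a last look.

Run:
```python
from h import *
bot.movel(W(-50,240,Y),max_speed=80)
bot.move_ptp(W(-10,260,-230),O); st("away"); snap("final")
```

```text
away 24.12 case [ -10.2 -228.7  259.6] F [ 0.2  0.9 -0.1] open -0.001 gf 0.0
crop origins [207 166] [214 137]
```

View pics/final.png

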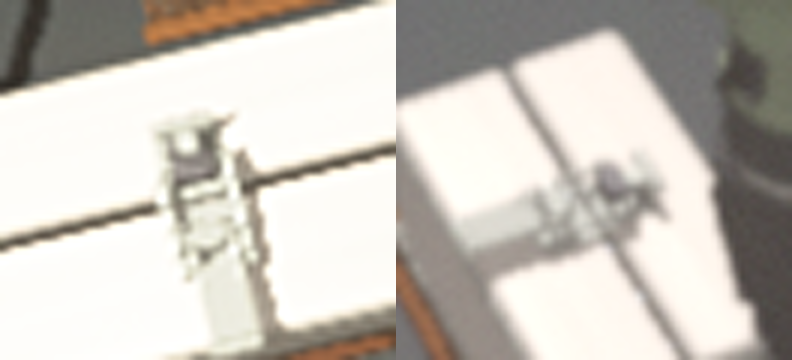

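The lever lies flat with its handle at about (230,310), the loop is round the keeper at about (195,160), and the seam has narrowed to a thin line. I'm handing it in.

```bash
python3 -c "
from bench import bot
print(bot.sign_off())"
```

```text
the job is handed in; nothing more can be done
None
```

I hooked the loop behind the keeper, swung the lever over centre and pressed it home at about 13 N for 0.8 s; the last picture shows it shut with the seam drawn in, and I handed the job in at about 24 s of the 53 s allowed (no verdict was returned).

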